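Lock the rod rest onto the wrapping jig with its cam

TASK

Mount the rod rest that has the headed stud on the rod-wrapping jig: swing the cam lever open, set the rest down in the jig's channel with its stud towards the cam, slide the stud's head into the open cam, then turn the lever until the cam has drawn the rest tight against the steel cheeks, and let go. Leave the other rest (plain pin) and everything else on the bench where it is.

Things in the scene. Friction and masses are not known exactly. Their poses are not given: they have to be found in the camera images.
- jig: rod-wrapping jig, fixed, not always in the same spot: wooden base board 225 x 70 x 10 mm, x = -50 to 175 mm. Origin: on the bench under the cam's upright axis; x runs level from the cam along the middle of the channel, z up.
- jig_seat (a point): on the channel floor, jig x = 84 mm, 10 mm above the bench: where the centre of the rest's underside is when tight. The channel lies between two rails 10 mm thick, tops 32 mm above the bench, inner faces 43 mm apart, their top 4 mm flared to 51 mm at 45 degrees, from jig x = 46 to 172 mm.
- cheek_face (a point): midway between the cheeks' front faces, jig x = 44 mm, 30 mm up. Two steel cheeks (jig x = 34 to 44 mm, 44 mm high) stand between cam and channel, a 28 mm slot between them for the stud; the rest's -x face seats against them.
- ejector (a joint): two brass pins sprung out of the cheek faces: 0 = relaxed, sticking out 8.5 mm; 0.0085 m = pressed flush. 4 N at first touch, 7.4 N flush. They slowly push the rest back out unless the cam holds it.
- cam (a joint): turn of the cam, rad, 0 to 2.6, growing anticlockwise from above; stays where left (0.12 N m). At 0 (stop) its mouth faces the channel and lets the stud's head slide in level along jig -x; above 0.3 it may block it. Turned up, the spiral slot catches the head at about 1.1 (rest against relaxed pins) and has drawn the rest tight at about 2.1, where it stiffens. Steel, 66 mm across.
- lever_grip (a point): point on the cam's black lever, 55 mm from the cam axis, 70 mm above the bench; turns with the cam. The lever points (cam value + 2.094 rad) anticlockwise from jig x, so sweeps the side away from the channel. It is an upright bar 13 mm thick, from 12 mm behind the axis to 78 mm out, underside 54 and top 78 mm above the bench. Cam top below it: 51.5 mm.
- rest: rod rest to mount: pale wooden block 80 (x) x 40 (y) x 56 mm high, cork-lined groove along its top, 0.2 to 0.42 kg. Origin: centre of underside. A steel stud sticks out 42 mm from its -x face. Mounted, its axes are the jig's; origin at jig x = 84 mm when tight, 92.5 mm when just touching the relaxed pins, at least 120 mm to be lowered in with the head clear of the cam.
- stud_head (a point): centre of the stud's head: rest x = -74 mm, 20 mm above its underside; at jig x = 10 mm when tight. The head is an upright steel barrel 16 mm across and 20 mm high on the end of a round neck 7 mm across.
- rest_plain: the OTHER rod rest: the same wooden block, but its pin is a plain headless rod 7 mm across, 42 mm long. Leave it. Origin: centre of its underside; the pin points along its -x.
- spool: black thread spool standing beside the channel, 26 mm across, 35 high; origin: centre of underside.
- cork_ring: cork ring lying beside the channel, 30 mm across, 12 high; origin: centre of underside.
- tin: varnish tin, 76 mm across, 85 high; origin: centre of underside.
- tub: white open plastic tub, 100 mm across the rim, 75 high; origin: centre of underside.
- mug: blue mug, 80 mm across, 90 high, handle at its +y; origin: centre of underside.
- screwdriver: screwdriver lying flat, 170 mm long along its x.
- eraser: pale rubbing block, 45 x 30 x 14 mm; origin: centre of underside.

How it is judged:
By the outcome, as a careful person would: the job done as asked, in the order asked, and still so for the second after the job is handed in, with the robot touching nothing.
It also fails if it takes over 72 s, if anything falls off the work surface, if the arm or the gripper's body presses on something with over 40 N, if the wrist force passes 120 N, or if a joint passes its speed limit or range.

ROBOT

A 6-joint arm with a two-finger parallel gripper is mounted at the origin on the work surface. World frame = base frame: x ahead of the robot, y to its left, z up, the work surface at z = 0. Lengths are in m, angles in degrees, forces in N, time in s.
With the tool pointing down it reaches from about 0.3 to 0.75 m from the base axis. Payload 8.5 kg.
Tool frame: the origin (TCP) lies between the finger pads; the fingertips stand env.finger_overhang ahead of it and the grasp point (between the pads) lies 2 mm behind it (env.finger_overhang is the distance from the TCP to the fingertips, in m); z points along the fingers, y is the line along which they close (so a half turn about z gives the same grasp; the last joint's range is limited). The gripper opens to 85 mm and grips with 20 to 120 N. Pads are 22 mm wide; open, the fingers measure 114 mm over their backs; the gripper's body (76 mm by 85 mm) begins 54 mm behind the grasp point. The pads swing forward as they close: fully open they stand 13 mm farther back than shut.
Start: joints at [-86.362, 21.807, 74.336, -0, 83.858, -12.336], TCP at [0.151, -0.529, 0.248] pointing down, gripper open.
Joint ranges: [-178.18, 178.18], [-50.72, 133.34], [12.68, 142.11], [-81.47, 261.47], [9.98, 163.14], [-165.26, 165.26]. Speed limits (degrees/s): [136.94, 136.94, 180, 180, 180, 180].

INTERFACE

Orientations are given as a 3x3 rotation matrix whose columns are the frame's x, y, z axes.
In Python, from rig import env gives the robot as it stands. The module is installed in compiled form; this text tells all that it offers.
- The arm moves only by the tool jog_arm, never from a script. Its arguments are lists of equal length, an entry for each row: "hand": the finger opening in m, from 0 to 0.0854; "travel": the shift along the world's x, y, z in m, a list of three; "yaw": the turn about the world's z in rad. A call has exactly 5 rows; each row shifts and turns the commanded pose from where the row before left it; what a row does not reach is not made up. A row lasts 1/8 s, in which the tool goes at most 62.5 mm and 10.7 degrees, less where a joint would pass 70% of its speed; a pose out of reach is approached as far as the arm can. A call is refused whole if a number of a shift passes 0.0625 or a number of a turn 0.188, either way. A call with a gripper value outside its range is refused whole. The fingers move at their own pace and stop on an object; "grip_force" is the grip in N (left out, the last holds). Time passes only in rows, so rows that do not move let the fingers close, or fill a call up. It gives the time, the measured TCP pose, the force, the opening and the grip force at its end, in the units of the state.
- env.observe(): the state, without advancing time (a new reading comes with each control period).
- env.get_image(name): name is "scene" or "top" or "wrist"; returns the picture (420x560x3 uint8, red, green, blue); there is no depth.
- env.calibration(name): a dict with "fx", "fy", "cx", "cy" (pixels), "position" and "rotation" of the camera in the world; the wrist camera has in their place "hand_eye" (4x4, takes a point from camera to tool coordinates, whose origin is the TCP and whose axes are the flange's). Camera axes: x right, y down, z forward; pixel columns grow to the right and rows downward; lengths in m; the calibration is good to about 2 mm. A picture is of the moment at which its call begins: read the wrist's pose just before it. calibration takes no time and is no camera call.
- env.close_job(): hands the job in; it is judged then, once.
The state is a dict: "time_s": time; "q": joint angles; "qvel": joint speeds; "joint_efforts": joint torques, N m; "position": TCP position; "tool_rot": TCP orientation; "ft_force": force on the tool from outside, world axes, zero at the start; "wrist_torque": the same for the moment, N m; "grip_width": finger opening in m; "gripper_force": force on a finger pad.
Only numpy, scipy, OpenCV 4.12 (cv2) and the standard library are available. Lean on these libraries where they do the work, as an engineer would, in place of code of your own. Each camera call takes 0.05 s, during which the arm holds its last target. There are 200 camera calls.

## Working session

There is one attempt and no reset: what is moved stays moved. The work goes in short steps, Python scripts to look and compute and a tool call to move; the robot and the scene stay as the last step left them, time stands still between calls to the robot, and variables do not carry over. Pictures are saved under pics/ and viewed, at most 10 in all, crops included, and the job is handed in when it is done.

Besides the shell and the picture viewer there is one more tool, called after "Request:" as name(argument=value, ...) on one line, values as JSON. jog_arm: Moves the arm, as the interface text tells. Its arguments: {"type":"object","properties":{"hand":{"type":"array"},"travel":{"type":"array"},"yaw":{"type":"array"},"grip_force":{"type":"number"}},"required":["hand","travel","yaw"]}

```bash
mkdir -p pics; python3 - <<'E'
from rig import env
import cv2,numpy as np
for n in("top","scene"):
    cv2.imwrite(f"pics/{n}0.png",env.get_image(n)[:,:,::-1])
    c=env.calibration(n);print(n,{k:np.round(v,4).tolist() for k,v in c.items()})
s=env.observe();print(s,env.finger_overhang);print(env.calibration("wrist"))
E
```

```text
top {'fx': 381.4064, 'fy': 381.4064, 'cx': 277.3047, 'cy': 214.8223, 'position': [0.4211, -0.0704, 1.024], 'rotation': [[0.0071, -0.9902, 0.1397], [-0.9999, -0.0091, -0.014], [0.0152, -0.1396, -0.9901]]}
scene {'fx': 533.5685, 'fy': 533.5685, 'cx': 279.9698, 'cy': 218.0249, 'position': [1.0028, 0.3656, 0.992], 'rotation': [[-0.7145, 0.5889, -0.3777], [0.6996, 0.5973, -0.3922], [-0.0054, -0.5445, -0.8387]]}
{'time_s': 0.1, 'q': array([-8.63610204e+01,  2.18380017e+01,  7.43806936e+01,  1.17614045e-03,
        8.38570566e+01, -1.23342155e+01]), 'qvel': array([ 0.0010358 ,  0.03317524, -0.10667917,  0.10094221,  0.00515381,
        0.07454491]), 'joint_efforts': array([ 3.29177812e-03, -4.49222016e+01, -2.31660050e+01, -2.22379272e-04,
        3.66255947e-03, -1.35694404e-05]), 'position': array([ 0.15135446, -0.52851205,  0.24776366]), 'tool_rot': array([[ 9.61391161e-01,  2.75185449e-01, -6.35457895e-05],
       [ 2.75185291e-01, -9.61390301e-01,  1.32075001e-03],
       [ 3.02358880e-04, -1.28724425e-03, -9.99999126e-01]]), 'ft_force': array([-0.29867476, -0.75966086, -0.36433862]), 'wrist_torque': array([-0.02671312,  0.00677021, -0.00129707]), 'gripper_force': 0.0, 'grip_width': 0.08541409988959817} 0.017
{'fx': 297.7525814139976, 'fy': 297.7525814139976, 'cx': 277.09373932579666, 'cy': 208.0076596084561, 'hand_eye': array([[-3.24297681e-05, -9.60486283e-01, -2.78327325e-01,
         7.11730329e-02],
       [ 9.99999941e-01,  6.41482439e-05, -3.37887322e-04,
        -2.57692416e-04],
       [ 3.42390347e-04, -2.78327320e-01,  9.60486224e-01,
        -1.24958278e-01],
       [ 0.00000000e+00,  0.00000000e+00,  0.00000000e+00,
         1.00000000e+00]])}
```

View pics/top0.png

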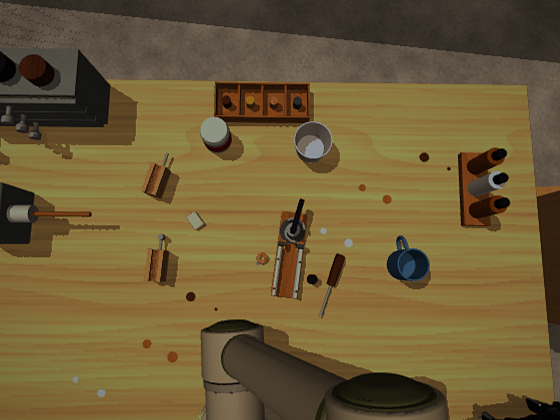

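View pics/scene0.png

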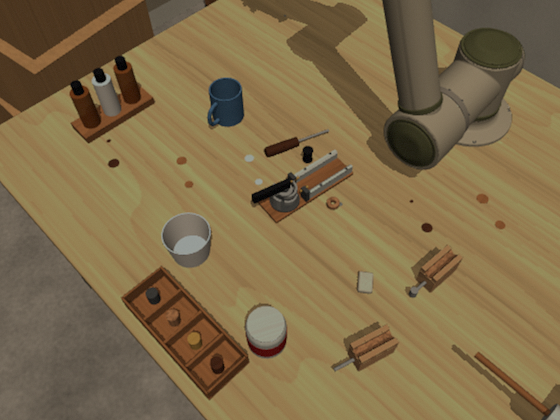

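Top view: the headed rest is at about (159,262) with its head at (162,238). The plain rest is at (157,180). The jig's cam is at (291,232), with the channel running down to (287,297) and the lever pointing up to (300,200). Next I'll zoom in to measure.

```bash
python3 - <<'E'
import cv2,numpy as np
t=cv2.imread("pics/top0.png");s=cv2.imread("pics/scene0.png")
z=lambda i,x,y,w,h,f:cv2.resize(i[y:y+h,x:x+w],None,fx=f,fy=f,interpolation=cv2.INTER_CUBIC)
a=z(t,260,190,66,120,5);b=z(t,135,225,60,60,5);c=z(s,245,140,115,80,4);d=z(s,400,240,70,65,4)
o=np.zeros((600,800,3),np.uint8)
o[:600,:330]=a;o[:300,335:635]=b;o[300:560,335:615]=d
cv2.imwrite("pics/z1.png",o);cv2.imwrite("pics/z2.png",c)
E
```

```text
(no output)
```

View pics/z1.png

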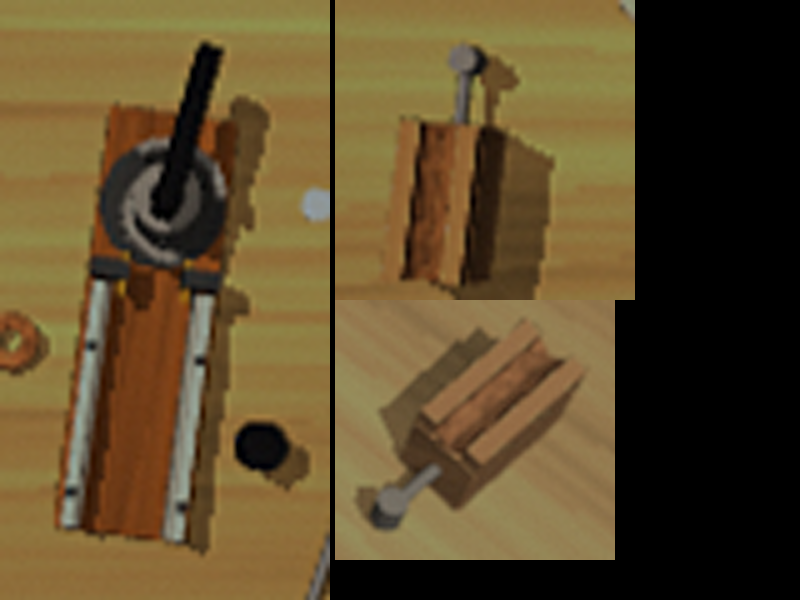

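```bash
cat > h.py <<'E'
import numpy as np
from rig import env
def ray(n,uv,z,T=None):
    c=env.calibration(n)
    if n=="wrist":
        R0,p0=T;H=c["hand_eye"];R=R0@H[:3,:3];p=p0+R0@H[:3,3]
    else: R,p=np.array(c["rotation"]),np.array(c["position"])
    d=R@np.array([(uv[0]-c["cx"])/c["fx"],(uv[1]-c["cy"])/c["fy"],1])
    return p+d*(z-p[2])/d[2]
E
python3 - <<'E'
from h import *
A=lambda u,v,z:ray("top",(260+u/5-.4,190+v/5-.4),z)
B=lambda u,v,z:ray("top",(135+(u-335)/5-.4,225+v/5-.4),z)
D=lambda u,v,z:ray("scene",(400+(u-335)/4-.4,240+(v-300)/4-.4),z)
np.set_printoptions(precision=4,suppress=True)
for k,p in dict(cam=A(164,202,.0515),e1=A(70,527,.032),e2=A(175,541,.032),r1=A(102,285,.032),r2=A(206,297,.032),tip=A(211,45,.078),piv=A(163,215,.078),head=B(465,60,.03),c1=B(400,118,.056),c2=B(474,125,.056),c3=B(388,278,.056),c4=B(462,285,.056),headS=D(397,500,.03),f1=D(420,412,.056),f2=D(472,462,.056),b1=D(530,320,.056),b2=D(586,365,.056)).items():print(k,p)
E
```

```text
cam [ 0.5194 -0.1232  0.0515]
e1 [ 0.3544 -0.0765  0.032 ]
e2 [ 0.3477 -0.1301  0.032 ]
r1 [ 0.4778 -0.0921  0.032 ]
r2 [ 0.472  -0.1462  0.032 ]
tip [ 0.5965 -0.1454  0.078 ]
piv [ 0.5102 -0.1213  0.078 ]
head [0.5014 0.2184 0.03  ]
c1 [0.4697 0.242  0.056 ]
c2 [0.4665 0.2047 0.056 ]
c3 [0.3902 0.2436 0.056 ]
c4 [0.387  0.2067 0.056 ]
headS [0.4974 0.2234 0.03  ]
f1 [0.4651 0.2058 0.056 ]
f2 [0.469  0.2402 0.056 ]
b1 [0.3836 0.2126 0.056 ]
b2 [0.3851 0.2476 0.056 ]
```

The jig yaw comes out near 173° with the cam axis at about (0.520, -0.124). The lever is at about -15.6° world (cam ≈ 0.9), and the rest is near (0.427, 0.225) with its stud pointing at about -4°. I'll move above the lever first.

Request:
jog_arm(hand=[0.05, 0.05, 0.05, 0.05, 0.05], travel=[[0.04, 0.036, 0], [0.04, 0.036, 0], [0.04, 0.036, 0], [0.04, 0.036, 0], [0.04, 0.036, 0]], yaw=[-0.055, -0.055, -0.055, -0.055, -0.055])

```text
time_s: 0.72
position: [0.3524, -0.3474, 0.2481]
tool_rot: [[1.0, 0.002, -0.0], [0.002, -1.0, 0.0], [-0.0, -0.0, -1.0]]
ft_force: [0.3, -1.2, 0.8]
grip_width: 0.0502
gripper_force: 0.0
```

Request:
jog_arm(hand=[0.05, 0.05, 0.05, 0.05, 0.05], travel=[[0.04, 0.036, 0], [0.04, 0.036, 0], [0.04, 0.036, 0], [0.04, 0.036, 0], [0.02, 0.01, 0]], yaw=[-0.055, -0.055, -0.055, -0.055, -0.055])

```text
time_s: 1.35
position: [0.5328, -0.1924, 0.2479]
tool_rot: [[0.964, -0.267, -0.001], [-0.267, -0.964, 0.001], [-0.001, -0.001, -1.0]]
ft_force: [-0.1, 0.3, -0.4]
grip_width: 0.0501
gripper_force: 0.0
```

```bash
cat >> h.py <<'E'
import cv2
def snap(name):
    s=env.observe();T=(s["tool_rot"],s["position"]);im=env.get_image("wrist")
    cv2.imwrite(f"pics/{name}.png",im[:,:,::-1]);np.savez(f"pics/{name}.npz",R=T[0],p=T[1])
    R=T[0];print(s["time_s"],s["position"],"yaw",np.degrees(np.arctan2(R[1,0],R[0,0])),"F",s["ft_force"],s["q"])
def W(name,uv,z):
    d=np.load(f"pics/{name}.npz");return ray("wrist",uv,z,(d["R"],d["p"]))
E
python3 -c "
from h import *
snap('w1')"
```

```text
1.35 [ 0.53276324 -0.19241151  0.24791396] yaw -15.476323843224119 F [-0.06706654  0.2556812  -0.36284613] [-3.18371323e+01  2.35065970e+01  7.16671916e+01  1.73829287e-02
  8.48737382e+01  7.36376418e+01]
```

View pics/w1.png

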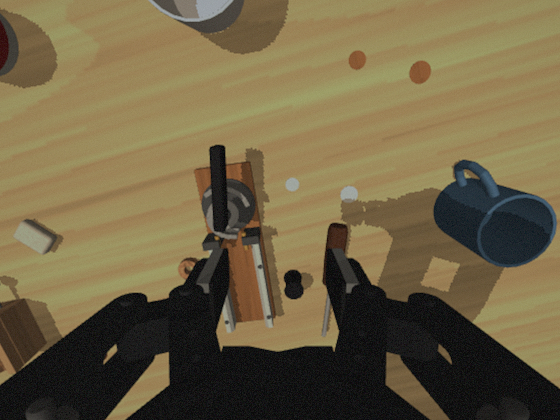

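The wrist view shows the lever from its tip at (217,148) to its pivot end at (220,230), with the disc centre near (228,208).

```bash
python3 -c "
from h import *
a=W('w1',(217.5,147.5),.078);b=W('w1',(220.5,230),.078);c=W('w1',(228.5,208),.0515)
d=a-b;th=np.arctan2(d[1],d[0]);print(a,b,c,np.hypot(*d[:2]),np.degrees(th));print(a-.078*d/np.hypot(*d[:2]))
for p in [(231,330),(271,324),(219,247),(257,241)]:print(W('w1',p,.032))
"
```

```text
[ 0.59341578 -0.14829755  0.078     ] [ 0.51143993 -0.12391885  0.078     ] [ 0.525954   -0.13312728  0.0515    ] 0.08552403824004616 -16.561885100955777
[ 0.51865182 -0.12606358  0.078     ]
[ 0.3568233  -0.07820812  0.032     ]
[ 0.35159541 -0.13300013  0.032     ]
[ 0.47661037 -0.10139901  0.032     ]
[ 0.47173233 -0.14908447  0.032     ]
```

Request:
jog_arm(hand=[0.05, 0.05, 0.05, 0.05, 0.05], travel=[[0.022, 0.026, -0.03], [0.021, 0.025, -0.04], [0, 0, -0.05], [0, 0, -0.04], [0, 0, -0.013]], yaw=[-0.014, 0, 0, 0, 0])

```text
time_s: 2.02
position: [0.5732, -0.1436, 0.0731]
tool_rot: [[0.96, -0.281, -0.004], [-0.281, -0.96, 0.002], [-0.004, -0.001, -1.0]]
ft_force: [0.8, -0.7, 0.6]
grip_width: 0.05
gripper_force: 0.0
```

Request:
jog_arm(hand=[0.02, 0.02, 0.02, 0.02, 0.02], travel=[[0, 0, 0], [0, 0, 0], [0, 0, 0], [0, 0, 0], [0, 0, 0]], yaw=[0, 0, 0, 0, 0])

```text
time_s: 2.65
position: [0.5744, -0.1438, 0.0757]
tool_rot: [[0.96, -0.281, 0.001], [-0.281, -0.96, -0.0], [0.001, 0.0, -1.0]]
ft_force: [0.8, -0.2, -0.4]
grip_width: 0.0203
gripper_force: 0.0
```

```bash
python3 -c "
from h import *
snap('w2')"
```

```text
2.65 [ 0.5744456  -0.14381174  0.07567403] yaw -16.339742558610038 F [ 0.84644486 -0.21598234 -0.43842655] [-2.54991418e+01  3.57120043e+01  8.10721459e+01 -1.56033611e-03
  6.31822119e+01  8.08413062e+01]
```

View pics/w2.png

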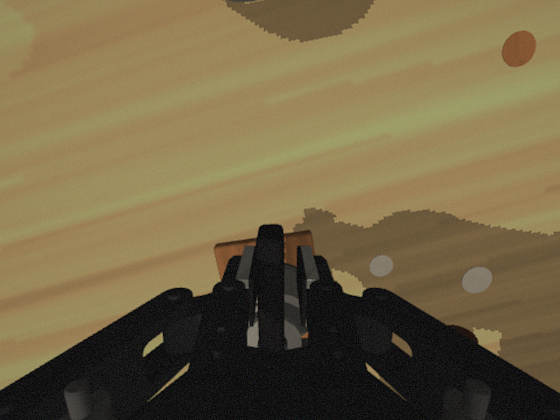

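The lever sits between the pads at column 270, about 2.5 mm left of centre. I'll sweep it open.

Request:
jog_arm(hand=[0.02, 0.02, 0.02, 0.02, 0.02], travel=[[-0.003, -0.0067, 0], [-0.005, -0.0085, 0], [-0.0066, -0.0075, 0], [-0.0077, -0.0062, 0], [-0.0087, -0.0048, 0]], yaw=[-0.1735, -0.1735, -0.1735, -0.1735, -0.1735])

```text
time_s: 3.32
position: [0.5434, -0.1774, 0.0754]
tool_rot: [[0.401, -0.916, 0.001], [-0.916, -0.401, 0.0], [-0.0, -0.001, -1.0]]
ft_force: [1.3, 2.2, 0.3]
grip_width: 0.0203
gripper_force: 1.0
```

Request:
jog_arm(hand=[0.02, 0.02, 0.02, 0.04, 0.05], travel=[[0, 0, 0], [0, 0, 0], [0, 0, 0], [0, 0, 0], [0, 0, 0]], yaw=[0, 0, 0, 0, 0])

```text
time_s: 3.95
position: [0.5434, -0.1774, 0.0753]
tool_rot: [[0.407, -0.914, 0.0], [-0.914, -0.407, 0.0], [0.0, -0.0, -1.0]]
ft_force: [0.3, 0.5, 0.2]
grip_width: 0.0498
gripper_force: 0.0
```

Request:
jog_arm(hand=[0.05, 0.06, 0.07, 0.08, 0.085], travel=[[0, 0, 0.05], [0, 0, 0.05], [-0.012, 0.04, 0.025], [-0.015, 0.05, 0], [-0.015, 0.05, 0]], yaw=[0, 0, 0.14, 0.14, 0.14])

```text
time_s: 4.58
position: [0.5008, -0.0362, 0.2007]
tool_rot: [[0.746, -0.666, 0.001], [-0.666, -0.746, -0.0], [0.001, -0.0, -1.0]]
ft_force: [0.4, -0.2, -0.6]
grip_width: 0.0851
gripper_force: 0.0
```

Request:
jog_arm(hand=[0.085, 0.085, 0.085, 0.085, 0.085], travel=[[-0.015, 0.05, 0], [-0.015, 0.05, 0], [-0.015, 0.055, 0], [-0.015, 0.055, 0], [-0.015, 0.05, 0]], yaw=[0.14, 0.14, 0.14, 0.14, 0.1])

```text
time_s: 5.2
position: [0.4256, 0.2243, 0.2005]
tool_rot: [[0.998, -0.068, 0.0], [-0.068, -0.998, 0.0], [0.0, -0.0, -1.0]]
ft_force: [0.1, -0.7, 0.5]
grip_width: 0.0852
gripper_force: 0.0
```

Request:
jog_arm(hand=[0.085, 0.085, 0.085, 0.085, 0.085], travel=[[0, 0, 0], [0, 0, 0], [0, 0, 0], [0, 0, 0], [0, 0, 0]], yaw=[0, 0, 0, 0, 0])

```text
time_s: 5.82
position: [0.4266, 0.222, 0.2003]
tool_rot: [[0.997, -0.074, 0.0], [-0.074, -0.997, -0.0], [0.0, -0.0, -1.0]]
ft_force: [-0.8, 0.4, 0.3]
grip_width: 0.0852
gripper_force: 0.0
```

```bash
python3 -c "
from h import *
snap('w3')
im=env.get_image('top')[:,:,::-1][185:305,255:355]
a=cv2.resize(im,None,fx=3.5,fy=3.5,interpolation=cv2.INTER_CUBIC);w=cv2.imread('pics/w3.png')
o=np.zeros((420,760,3),np.uint8);o[:,:350]=a;o[:,350:]=w[:,75:485]
cv2.imwrite('pics/m3.png',o)"
```

```text
5.825 [0.42660722 0.22203183 0.20034293] yaw -4.231823216211958 F [-0.76933541  0.38161597  0.30508028] [ 1.33539294e+01  1.74780337e+01  8.96152603e+01 -7.71764720e-04
  7.29038518e+01  1.07585979e+02]
```

View pics/m3.png

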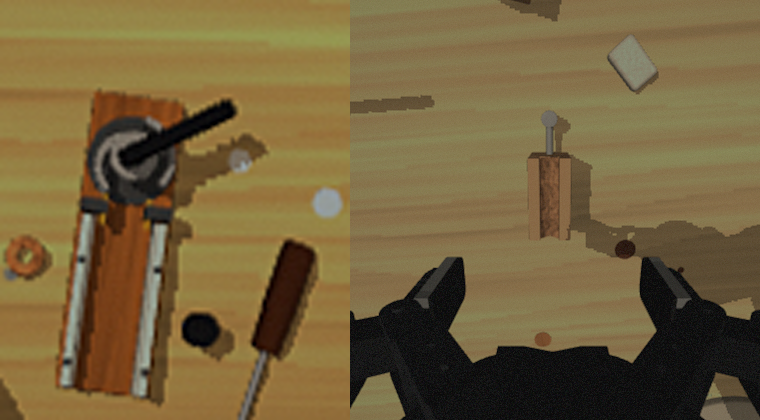

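The lever now reads about -65° (open), running from (125,157) to (232,107) in the left crop. In the wrist view the rest's top corners are at (253,157), (296,157), (253,238) and (295,240), and the head is at (274,119).

```bash
python3 -c "
from h import *
C=[W('w3',p,.056) for p in [(253,157),(296,157),(253,238.5),(295,240)]]
h=W('w3',(274,119),.03);m=sum(C)/4
print(np.round(C,4),m,h)
f=lambda d:np.degrees(np.arctan2(d[1],d[0]))
print(f(C[0]-C[2]),f(C[1]-C[3]),f(h-m),np.hypot(*(h-m)[:2]))
A=lambda u,v:ray('top',(255+u/3.5-.4,185+v/3.5-.4),.078)
print(f(A(232,107)-A(125,157)))
"
```

```text
[[0.4688 0.2411 0.056 ]
 [0.4659 0.2026 0.056 ]
 [0.3906 0.2486 0.056 ]
 [0.3861 0.2081 0.056 ]] [0.42785155 0.22511136 0.056     ] [0.50017604 0.22005232 0.03      ]
-5.524394980334254 -3.916740953526732 -4.00127653009115 0.07250121377320827
-64.4408169929887
```

Request:
jog_arm(hand=[0.085, 0.085, 0.085, 0.085, 0.085], travel=[[0.001, 0.003, -0.04], [0, 0, -0.05], [0, 0, -0.04], [0, 0, -0.023], [0, 0, 0]], yaw=[0, 0, 0, 0, 0])

```text
time_s: 6.55
position: [0.4268, 0.2253, 0.0462]
tool_rot: [[0.997, -0.073, -0.003], [-0.073, -0.997, -0.001], [-0.003, 0.001, -1.0]]
ft_force: [0.1, -0.2, -0.6]
grip_width: 0.0853
gripper_force: 0.0
```

Request:
jog_arm(hand=[0.03, 0.03, 0.03, 0.03, 0.03], travel=[[0, 0, 0], [0, 0, 0], [0, 0, 0], [0, 0, 0], [0, 0, 0]], yaw=[0, 0, 0, 0, 0], grip_force=50)

```text
time_s: 7.18
position: [0.4278, 0.2257, 0.0484]
tool_rot: [[0.997, -0.073, 0.002], [-0.073, -0.997, 0.0], [0.002, -0.001, -1.0]]
ft_force: [-1.0, -0.7, 7.0]
grip_width: 0.0392
gripper_force: 51.1
```

Request:
jog_arm(hand=[0.03, 0.03, 0.03, 0.03, 0.03], travel=[[0, 0, 0], [0, 0, 0.02], [0, 0, 0.04], [0, 0, 0.05], [0, 0, 0.01]], yaw=[0, 0, 0, 0, 0])

```text
time_s: 7.8
position: [0.4281, 0.2258, 0.17]
tool_rot: [[0.997, -0.072, 0.005], [-0.073, -0.997, 0.001], [0.005, -0.002, -1.0]]
ft_force: [1.0, -0.7, -4.1]
grip_width: 0.039
gripper_force: 51.8
```

```bash
python3 -c "
from h import *
snap('w4')"
```

```text
7.8 [0.42810462 0.2258052  0.17002258] yaw -4.158066344676295 F [ 0.98549214 -0.70133237 -4.06462783] [1.37593191e+01 1.96285120e+01 9.20839159e+01 8.46419824e-04
 6.79787786e+01 1.07916825e+02]
```

View pics/w4.png

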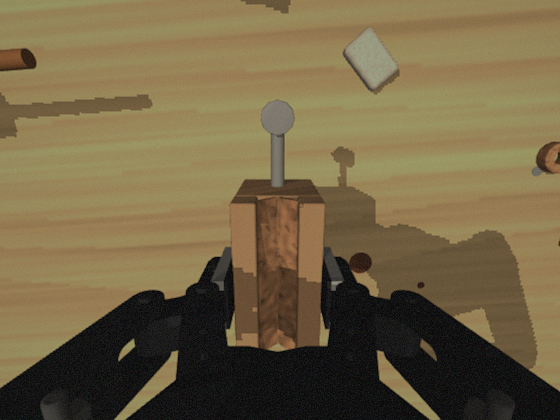

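The rest is held squarely: stud axis at column 277, head at (277,118). I'll carry it over the channel.

Request:
jog_arm(hand=[0.03, 0.03, 0.03, 0.03, 0.03], travel=[[-0.005, -0.035, 0], [-0.005, -0.048, 0], [-0.005, -0.048, 0], [-0.005, -0.048, 0], [-0.005, -0.048, 0]], yaw=[-0.01, -0.01, -0.01, -0.01, -0.01])

```text
time_s: 8.48
position: [0.4012, -0.0027, 0.1659]
tool_rot: [[0.992, -0.123, -0.003], [-0.123, -0.992, 0.001], [-0.003, -0.001, -1.0]]
ft_force: [0.9, -0.8, -3.1]
grip_width: 0.0393
gripper_force: 51.9
```

Request:
jog_arm(hand=[0.03, 0.03, 0.03, 0.03, 0.03], travel=[[-0.005, -0.048, 0], [-0.005, -0.04, 0], [0, -0.02, -0.02], [0, 0, -0.04], [0, 0, 0]], yaw=[0, 0, 0, 0, 0])

```text
time_s: 9.1
position: [0.3904, -0.1085, 0.1048]
tool_rot: [[0.992, -0.123, -0.007], [-0.123, -0.992, 0.004], [-0.007, -0.004, -1.0]]
ft_force: [-0.1, -0.6, -2.9]
grip_width: 0.0389
gripper_force: 52.3
```

```bash
python3 -c "
from h import *
snap('w5')
print(W('w4',(277.5,118),.152))"
```

```text
9.1 [ 0.39041531 -0.10849673  0.10480094] yaw -7.067922652114879 F [-0.14060948 -0.63890139 -2.94055811] [-3.23873262e+01  1.86735245e+01  1.08394105e+02  7.06974928e-04
  5.34074367e+01  6.46809355e+01]
[0.50069819 0.22082285 0.152     ]
```

View pics/w5.png

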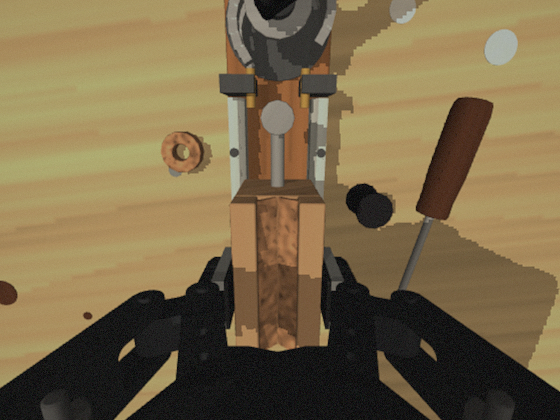

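Rails (229–245 and 311–327) and cheeks (220–337) are centred on column 278, with the stud at 277.5, so it is well aligned. Checking the distance along the channel from the cheek edge at row 97.

```bash
python3 -c "
from h import *
a,b=W('w5',(235,96.5),.044),W('w5',(322,96.5),.044);m=(a+b)/2;s=env.observe();p=s['position'];t=s['tool_rot'][:,0]
print(a,b,'jig x of TCP',44+1000*(m-p)@t,'lat',1000*(m-p)@s['tool_rot'][:,1])
for v in(105,185):
  l=W('w5',(245 if v==105 else 243.3,v),.028);r=W('w5',(311 if v==105 else 313,v),.028);print((l+r)/2,np.linalg.norm(l-r))
"
```

```text
[ 0.4775996  -0.09383294  0.044     ] [ 0.47133149 -0.14424638  0.044     ] jig x of TCP 127.87361385766754 lat 0.031427987002868904
[ 0.47053205 -0.11824755  0.028     ] 0.042191751582190115
[ 0.41874683 -0.1119708   0.028     ] 0.04804522461414677
```

Request:
jog_arm(hand=[0.03, 0.03, 0.03, 0.03, 0.03], travel=[[0, 0, -0.015], [0, 0, -0.012], [0, 0, -0.01], [0, 0, -0.01], [0, 0, 0]], yaw=[0, 0, 0, 0, 0])

```text
time_s: 9.78
position: [0.3922, -0.1093, 0.06]
tool_rot: [[0.993, -0.122, -0.001], [-0.122, -0.993, 0.001], [-0.001, -0.0, -1.0]]
ft_force: [0.1, 0.9, -2.1]
grip_width: 0.0393
gripper_force: 52.4
```

Request:
jog_arm(hand=[0.03, 0.03, 0.03, 0.03, 0.03], travel=[[0, 0, -0.001], [0, 0, -0.001], [0, 0, -0.0005], [0, 0, 0], [0, 0, 0]], yaw=[0, 0, 0, 0, 0])

```text
time_s: 10.4
position: [0.3925, -0.1095, 0.0584]
tool_rot: [[0.992, -0.122, 0.001], [-0.122, -0.992, -0.001], [0.001, 0.0, -1.0]]
ft_force: [-2.0, 1.0, 5.5]
grip_width: 0.0391
gripper_force: 53.6
```

Request:
jog_arm(hand=[0.03, 0.03, 0.03, 0.03, 0.03], travel=[[0.004, -0.0005, 0.0007], [0.006, -0.0007, 0], [0.006, -0.0007, 0], [0.006, -0.0007, 0], [0.006, -0.0008, 0]], yaw=[0, 0, 0, 0, 0])

```text
time_s: 11.02
position: [0.4208, -0.1129, 0.0585]
tool_rot: [[0.992, -0.122, -0.0], [-0.122, -0.992, 0.0], [-0.0, -0.0, -1.0]]
ft_force: [-1.0, -0.2, -2.1]
grip_width: 0.039
gripper_force: 52.6
```

```bash
python3 -c "
from h import *
snap('w6')"
```

```text
11.025 [ 0.42076703 -0.11286214  0.05846263] yaw -7.0248806814666205 F [-1.0202507  -0.17453463 -2.10975878] [-3.06623786e+01  2.57780016e+01  1.07287826e+02 -1.84517681e-04
  4.69419772e+01  6.63626282e+01]
```

View pics/w6.png

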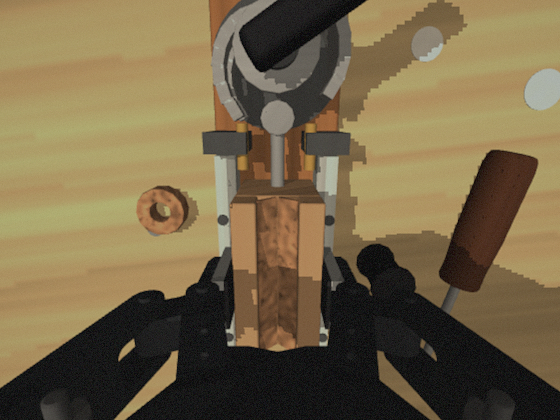

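The head at (278,118) is entering the cam mouth, and the pins at (243,155) and (310,155) are still ahead of the block. I'll slide it on until it touches the pins.

Request:
jog_arm(hand=[0.03, 0.03, 0.03, 0.03, 0.03], travel=[[0.002, -0.0003, 0], [0.002, -0.0002, 0], [0.001, -0.0001, 0], [0, 0, 0], [0, 0, 0]], yaw=[0, 0, 0, 0, 0])

```text
time_s: 11.7
position: [0.4253, -0.1134, 0.0585]
tool_rot: [[0.992, -0.122, -0.0], [-0.122, -0.992, 0.0], [-0.0, -0.0, -1.0]]
ft_force: [0.5, -0.4, -3.4]
grip_width: 0.0394
gripper_force: 52.5
```

Request:
jog_arm(hand=[0.03, 0.03, 0.03, 0.03, 0.03], travel=[[0.001, -0.0001, 0], [0.001, -0.0001, 0], [0.001, -0.0001, 0], [0, 0, 0], [0, 0, 0]], yaw=[0, 0, 0, 0, 0])

```text
time_s: 12.32
position: [0.4283, -0.1137, 0.0585]
tool_rot: [[0.992, -0.122, -0.0], [-0.122, -0.992, 0.0], [-0.0, -0.0, -1.0]]
ft_force: [0.4, -0.5, -2.9]
grip_width: 0.0389
gripper_force: 52.5
```

Request:
jog_arm(hand=[0.03, 0.03, 0.03, 0.03, 0.03], travel=[[0.001, -0.0001, 0], [0.001, -0.0001, 0], [0, 0, 0], [0, 0, 0], [0, 0, 0]], yaw=[0, 0, 0, 0, 0])

```text
time_s: 12.95
position: [0.4302, -0.1139, 0.0585]
tool_rot: [[0.992, -0.122, -0.0], [-0.122, -0.992, 0.0], [-0.0, -0.0, -1.0]]
ft_force: [-2.3, -0.9, -2.3]
grip_width: 0.0391
gripper_force: 52.7
```

Request:
jog_arm(hand=[0.03, 0.03, 0.03, 0.03, 0.03], travel=[[0.001, -0.0001, 0], [0.001, -0.0001, 0], [0, 0, 0], [0, 0, 0], [0, 0, 0]], yaw=[0, 0, 0, 0, 0])

```text
time_s: 13.58
position: [0.4317, -0.114, 0.0585]
tool_rot: [[0.992, -0.122, -0.002], [-0.122, -0.992, 0.0], [-0.002, -0.0, -1.0]]
ft_force: [-4.7, -1.1, -0.3]
grip_width: 0.0388
gripper_force: 53.0
```

It is against the pins (about 4.7 N), so I'll release and rise.

Request:
jog_arm(hand=[0.05, 0.065, 0.065, 0.065, 0.065], travel=[[0, 0, 0], [0, 0, 0], [0, 0, 0.02], [0, 0, 0.05], [0, 0, 0.06]], yaw=[0, 0, 0, 0, 0])

```text
time_s: 14.2
position: [0.4322, -0.114, 0.1898]
tool_rot: [[0.992, -0.122, -0.001], [-0.122, -0.992, 0.001], [-0.001, -0.001, -1.0]]
ft_force: [0.1, -1.3, 0.2]
grip_width: 0.0653
gripper_force: 0.0
```

```bash
python3 -c "
from h import *
snap('w7')"
```

```text
14.2 [ 0.43219535 -0.11398682  0.18978923] yaw -7.03135929137315 F [ 0.10224957 -1.2820505   0.23996412] [-3.00226349e+01  1.49496629e+01  9.54332232e+01  1.33527171e-02
  6.96832627e+01  6.70040993e+01]
```

View pics/w7.png

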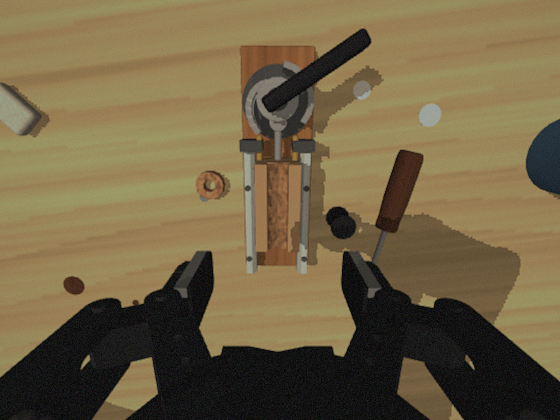

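The rest sits in the channel with its head in the cam mouth at (278,122). The lever runs from (270,103) to (365,38). That is my tenth and last picture, so I rely on numbers from here.

```bash
python3 -c "
from h import *
a=W('w7',(364.5,38.5),.078);b=W('w7',(269.5,103.5),.078);d=(a-b)[:2];L=np.hypot(*d);print(a,b,L,np.degrees(np.arctan2(d[1],d[0])),b[:2]+d/L*.012,a[:2]-d/L*.078)
l,r=W('w7',(240,146),.044),W('w7',(317,146),.044);print((l+r)/2)
"
```

```text
[ 0.55134617 -0.19063124  0.078     ] [ 0.51636761 -0.11804117  0.078     ] 0.08057802278734943 -64.27224408643737 [ 0.52157676 -0.12885157] [ 0.51748672 -0.12036362]
[ 0.4817753  -0.12073993  0.044     ]
```

Request:
jog_arm(hand=[0.05, 0.05, 0.05, 0.05, 0.05], travel=[[0.02, -0.012, 0], [0.02, -0.012, 0], [0.02, -0.012, 0], [0.02, -0.012, 0], [0.02, -0.01, 0]], yaw=[-0.169, -0.169, -0.169, -0.169, -0.169])

```text
time_s: 14.88
position: [0.5333, -0.1726, 0.1886]
tool_rot: [[0.563, -0.827, 0.001], [-0.827, -0.563, -0.0], [0.001, -0.001, -1.0]]
ft_force: [-0.8, -0.3, -0.8]
grip_width: 0.0501
gripper_force: 0.0
```

Request:
jog_arm(hand=[0.05, 0.05, 0.05, 0.05, 0.05], travel=[[0.013, -0.005, 0], [0, 0, 0], [0, 0, -0.03], [0, 0, -0.02], [0, 0, 0]], yaw=[-0.165, 0, 0, 0, 0])

```text
time_s: 15.5
position: [0.5444, -0.1766, 0.1376]
tool_rot: [[0.427, -0.904, -0.002], [-0.904, -0.427, 0.001], [-0.002, 0.002, -1.0]]
ft_force: [0.8, -0.4, 0.1]
grip_width: 0.0502
gripper_force: 0.0
```

Request:
jog_arm(hand=[0.05, 0.05, 0.05, 0.02, 0.02], travel=[[0, 0, -0.035], [0, 0, -0.028], [0, 0, 0], [0, 0, 0], [0, 0, 0]], yaw=[0, 0, 0, 0, 0])

```text
time_s: 16.12
position: [0.5459, -0.1774, 0.0771]
tool_rot: [[0.425, -0.905, 0.002], [-0.905, -0.425, -0.001], [0.002, -0.002, -1.0]]
ft_force: [-0.4, -0.2, -0.3]
grip_width: 0.0199
gripper_force: 0.0
```

Request:
jog_arm(hand=[0.02, 0.02, 0.02, 0.02, 0.02], travel=[[0.0083, 0.0048, -0.001], [0.0074, 0.0062, 0], [0.0063, 0.0072, 0], [0.005, 0.0082, 0], [0.0035, 0.0089, 0]], yaw=[0.1658, 0.1658, 0.1658, 0.1658, 0.1658])

```text
time_s: 16.75
position: [0.5763, -0.1421, 0.0756]
tool_rot: [[0.956, -0.294, 0.001], [-0.294, -0.956, -0.001], [0.002, 0.001, -1.0]]
ft_force: [-1.6, -1.5, -1.1]
grip_width: 0.0201
gripper_force: 1.0
```

Request:
jog_arm(hand=[0.02, 0.02, 0.02, 0.02, 0.02], travel=[[0.0021, 0.0094, 0], [0.0005, 0.0096, 0], [-0.0011, 0.0096, 0], [-0.0027, 0.0092, 0], [0, 0, 0]], yaw=[0.1658, 0.1658, 0.1658, 0.1658, 0])

```text
time_s: 17.38
position: [0.575, -0.1039, 0.0755]
tool_rot: [[0.936, 0.352, 0.002], [0.352, -0.936, -0.001], [0.001, 0.001, -1.0]]
ft_force: [-0.0, -1.0, -0.3]
grip_width: 0.0201
gripper_force: 0.0
```

Request:
jog_arm(hand=[0.02, 0.02, 0.02, 0.02, 0.02], travel=[[-0.0042, 0.0087, 0], [-0.0055, 0.0078, 0], [-0.0034, 0.0034, 0], [0, 0, 0], [0, 0, 0]], yaw=[0.1658, 0.1658, 0.083, 0, 0])

```text
time_s: 18.0
position: [0.5625, -0.0846, 0.0753]
tool_rot: [[0.717, 0.697, 0.003], [0.697, -0.717, -0.001], [0.001, 0.002, -1.0]]
ft_force: [4.2, -2.3, 2.1]
grip_width: 0.02
gripper_force: 1.9
```

Request:
jog_arm(hand=[0.02, 0.02, 0.02, 0.02, 0.02], travel=[[-0.0034, 0.0034, 0], [-0.0032, 0.0025, 0], [-0.0028, 0.0021, 0], [0, 0, 0], [0, 0, 0]], yaw=[0.083, 0.07, 0.06, 0, 0])

```text
time_s: 18.62
position: [0.5533, -0.0768, 0.0753]
tool_rot: [[0.553, 0.833, 0.003], [0.833, -0.553, -0.001], [0.001, 0.003, -1.0]]
ft_force: [5.3, -2.8, 3.4]
grip_width: 0.02
gripper_force: 2.5
```

Request:
jog_arm(hand=[0.02, 0.02, 0.02, 0.02, 0.02], travel=[[-0.0026, 0.0017, 0], [-0.0026, 0.0016, 0], [0, 0, 0], [0, 0, 0], [0, 0, 0]], yaw=[0.052, 0.052, 0, 0, 0])

```text
time_s: 19.25
position: [0.5484, -0.0738, 0.0753]
tool_rot: [[0.464, 0.886, 0.004], [0.886, -0.464, -0.002], [0.0, 0.004, -1.0]]
ft_force: [5.6, -4.2, 2.1]
grip_width: 0.02
gripper_force: 3.5
```

Request:
jog_arm(hand=[0.02, 0.02, 0.02, 0.02, 0.02], travel=[[-0.0027, 0.0013, 0], [-0.0027, 0.0013, 0], [0, 0, 0], [0, 0, 0], [0, 0, 0]], yaw=[0.052, 0.052, 0, 0, 0])

```text
time_s: 19.88
position: [0.5441, -0.0718, 0.0754]
tool_rot: [[0.369, 0.929, 0.007], [0.929, -0.369, -0.003], [-0.0, 0.007, -1.0]]
ft_force: [10.8, -6.4, -1.8]
grip_width: 0.0198
gripper_force: 6.0
```

Request:
jog_arm(hand=[0.02, 0.02, 0.02, 0.02, 0.02], travel=[[-0.0018, 0.0008, 0], [-0.0009, 0.0004, 0], [0, 0, 0], [0, 0, 0], [0, 0, 0]], yaw=[0.03, 0.015, 0, 0, 0])

```text
time_s: 20.5
position: [0.5422, -0.071, 0.0755]
tool_rot: [[0.327, 0.945, 0.008], [0.945, -0.327, -0.004], [-0.001, 0.009, -1.0]]
ft_force: [14.0, -6.5, -4.2]
grip_width: 0.0195
gripper_force: 7.7
```

It is stiff now (about 0.9 N m), so I'll let go, rise and check from above.

Request:
jog_arm(hand=[0.035, 0.05, 0.05, 0.05, 0.05], travel=[[0, 0, 0], [0, 0, 0], [0, 0, 0.03], [0, 0, 0.04], [0, 0, 0.043]], yaw=[0, 0, 0, 0, 0])

```text
time_s: 21.12
position: [0.538, -0.0685, 0.1883]
tool_rot: [[0.325, 0.946, -0.002], [0.946, -0.325, 0.001], [0.0, -0.003, -1.0]]
ft_force: [0.1, -0.1, -0.7]
grip_width: 0.0498
gripper_force: 0.0
```

Request:
jog_arm(hand=[0.065, 0.065, 0.065, 0.065, 0.065], travel=[[-0.022, -0.009, 0], [-0.022, -0.009, 0], [-0.022, -0.009, 0], [-0.022, -0.009, 0], [-0.021, -0.0075, 0]], yaw=[-0.17, -0.17, -0.17, -0.17, -0.17])

```text
time_s: 21.75
position: [0.4285, -0.1122, 0.1873]
tool_rot: [[0.927, 0.374, -0.001], [0.374, -0.927, 0.001], [-0.001, -0.002, -1.0]]
ft_force: [-0.2, -0.2, 0.6]
grip_width: 0.0649
gripper_force: 0.0
```

Request:
jog_arm(hand=[0.065, 0.065, 0.065, 0.065, 0.065], travel=[[0, 0, 0], [0, 0, 0], [0, 0, 0], [0, 0, 0], [0, 0, 0]], yaw=[-0.17, -0.17, -0.17, 0, 0])

```text
time_s: 22.38
position: [0.4296, -0.1123, 0.1874]
tool_rot: [[0.993, -0.117, -0.001], [-0.117, -0.993, 0.0], [-0.001, -0.0, -1.0]]
ft_force: [-0.4, -0.4, 0.5]
grip_width: 0.0652
gripper_force: 0.0
```

```bash
python3 - <<'E'
from h import *
snap('w8')
A=cv2.imread('pics/w7.png');B=cv2.imread('pics/w8.png')
def m(x,y,w,h,r=25):
    t=A[y:y+h,x:x+w];s=B[y-r:y+h+r,x-r:x+w+r]
    R=cv2.matchTemplate(s,t,cv2.TM_CCOEFF_NORMED);_,v,_,l=cv2.minMaxLoc(R);return (l[0]-r,l[1]-r,round(v,3))
print("block rear",m(252,215,46,45),"block front",m(252,158,46,40),"jig rails",m(238,255,25,22),"cheekR",m(298,132,30,25),"cork",m(190,165,45,40),"plank end",m(240,40,30,40))
# lever (dark pixels near the cam, lever height)
g=B[20:135,130:420].max(2)<45
n,l,s,c=cv2.connectedComponentsWithStats(g.astype(np.uint8));i=1+s[1:,4].argmax()
ys,xs=np.where(l==i);P=np.array([W('w8',(x+130,y+20),.078)[:2] for x,y in zip(xs,ys)])
u=np.linalg.svd(P-P.mean(0))[2][0] if len(P)<3000 else None
print(s[i],P.mean(0),u,np.degrees(np.arctan2(*(P.mean(0)-[.521,-.125])[::-1])))
E
```

```text
22.375 [ 0.42963417 -0.1122903   0.18742684] yaw -6.694823652886466 F [-0.37596736 -0.41679372  0.46877764] [-2.99947199e+01  1.48269646e+01  9.60775022e+01  7.99796340e-03
  6.91364748e+01  6.66972597e+01]
block rear (1, -10, 0.865) block front (3, -12, 0.886) jig rails (1, -2, 0.963) cheekR (2, -3, 0.884) cork (1, -2, 0.951) plank end (16, -7, 0.608)
[  50   18  116   70 2362] [ 0.53701913 -0.09592643] [-0.52318494 -0.85221917] 61.14585605868453
```

```bash
python3 - <<'E'
from h import *
for n,dx in(('w7',0),('w8',1)):
    I=cv2.imread(f'pics/{n}.png').astype(int)
    for nm,c0,c1,z,r0,r1 in(('ridge',257,265,.066,135,262),('cheekL',243,252,.044,128,170)):
        p=I[r0:r1,c0+dx:c1+dx].mean((1,2))
        g=np.diff(p);k=np.argsort(-abs(g))[:6]
        print(n,nm,[(int(r0+i),round(g[i]),np.round(W(n,((c0+c1)/2+dx,r0+i+.5),z)[0]*1000,1)) for i in sorted(k)])
E
```

```text
w7 ridge [(139, -17, np.float64(490.4)), (160, -13, np.float64(473.5)), (163, 29, np.float64(471.1)), (164, 27, np.float64(470.2)), (250, -20, np.float64(393.0)), (251, -38, np.float64(392.0))]
w7 cheekL [(137, -22, np.float64(492.5)), (138, -44, np.float64(491.6)), (139, 23, np.float64(490.8)), (151, 18, np.float64(480.4)), (152, 24, np.float64(479.5)), (153, 25, np.float64(478.6))]
w8 ridge [(136, -15, np.float64(490.2)), (137, -10, np.float64(489.4)), (150, 35, np.float64(479.2)), (151, 27, np.float64(478.4)), (240, -23, np.float64(400.9)), (241, -40, np.float64(399.9))]
w8 cheekL [(134, -18, np.float64(492.4)), (135, -36, np.float64(491.5)), (137, 16, np.float64(489.8)), (148, 21, np.float64(480.4)), (149, 28, np.float64(479.6)), (150, 23, np.float64(478.7))]
```

The block has moved about 8 mm in. Its front face (x = 0.479) now coincides with the cheek face (0.479), the lever is at cam ≈ 2.2, and nothing beside the jig has shifted. Handing in.

```bash
python3 -c "
from rig import env
print(env.close_job())"
```

```text
the job is handed in; nothing more can be done
None
```

The rest with the headed stud is mounted on the jig: the cam lever is turned to about 2.2 rad and the last wrist picture puts the block's face level with the steel cheeks to within about 1 mm. The gripper is clear, the arm touched only the lever and that rest, and I handed the job in after about 22 s; no verdict came back.

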